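# Line up the sample baskets by size

### The job

Line the four small open bamboo baskets up on the long dark sample board in order of size, one standing upright in the middle of each round cork pad. The largest goes on the pad next to the upright wooden end block, and they get smaller from there, so that the smallest stands at the end with the little brass pin.

Things in the scene. Friction and masses are not known exactly. Their poses are not given: they have to be found in the camera images.
- basket_a: the smallest of the four round, straight-sided, open-topped woven bamboo baskets, 36 mm in outer diameter and 40 mm tall (wall 3 mm, floor 4 mm), standing mouth up; origin at the centre of its underside, z up through the mouth. Its turn about z does not matter
- basket_b: the second smallest of the four round, straight-sided, open-topped woven bamboo baskets, 44 mm in outer diameter and 54 mm tall (wall 3 mm, floor 4 mm), standing mouth up; origin at the centre of its underside, z up through the mouth. Its turn about z does not matter
- basket_c: the second largest of the four round, straight-sided, open-topped woven bamboo baskets, 53 mm in outer diameter and 70 mm tall (wall 3 mm, floor 4 mm), standing mouth up; origin at the centre of its underside, z up through the mouth. Its turn about z does not matter
- basket_d: the largest of the four round, straight-sided, open-topped woven bamboo baskets, 62 mm in outer diameter and 88 mm tall (wall 3 mm, floor 4 mm), standing mouth up; origin at the centre of its underside, z up through the mouth. Its turn about z does not matter
- pad_a: one of four equal round cork pads, 60 mm in diameter and 3 mm thick, fixed flat on the board; they stand in one straight row, 84 mm from centre to centre, and the letters of their names say nothing of the order in the row; origin at the centre of the underside, so its top is 3 mm above, 15 mm above the table
- pad_b: one of four equal round cork pads, 60 mm in diameter and 3 mm thick, fixed flat on the board; they stand in one straight row, 84 mm from centre to centre, and the letters of their names say nothing of the order in the row; origin at the centre of the underside, so its top is 3 mm above, 15 mm above the table
- pad_c: one of four equal round cork pads, 60 mm in diameter and 3 mm thick, fixed flat on the board; they stand in one straight row, 84 mm from centre to centre, and the letters of their names say nothing of the order in the row; origin at the centre of the underside, so its top is 3 mm above, 15 mm above the table
- pad_d: one of four equal round cork pads, 60 mm in diameter and 3 mm thick, fixed flat on the board; they stand in one straight row, 84 mm from centre to centre, and the letters of their names say nothing of the order in the row; origin at the centre of the underside, so its top is 3 mm above, 15 mm above the table
- end_block: upright pale wooden block, 70 mm across the board, 26 mm along it and 55 mm tall, fixed on the board at one end of the row, its centre 70 mm from the centre of the nearest pad; it may be at either end. Origin at the centre of its underside, on the board's top; y along the row
- board: dark reddish-brown board, 90 mm by 450 mm and 12 mm thick, fixed flat on the table, that carries the four pads in a row along its middle, the end block at one end and a brass pin 14 mm across and 12 mm tall at the other; origin at the centre of its underside, y along the row, z up
Mind the look-alikes: they are no part of the job. Leave any pink or turquoise look-alike of the basket_a alone.

How it is judged:
By the outcome, as a careful person would: the job done as asked, in the order asked, and still so for the second after the job is handed in, with the robot touching nothing.
It also fails if it takes over 112 s, if anything falls off the work surface, if the arm or the gripper's body presses on something with over 40 N, if the wrist force passes 120 N, or if a joint passes its speed limit or range.

### The arm

A 6-joint arm with a two-finger parallel gripper is mounted at the origin on the work surface. World frame = base frame: x ahead of the robot, y to its left, z up, the work surface at z = 0. Lengths are in m, angles in rad, forces in N, time in s.
With the tool pointing down it reaches from about 0.35 to 0.775 m from the base axis. Payload 5.5 kg.
Tool frame: the origin (TCP) lies at the very end of the fingers, on their centre line; the grasp point (between the pads) lies 19 mm behind it; z points along the fingers, y is the line along which they close (so a half turn about z gives the same grasp; the last joint's range is limited). The gripper opens to 85 mm and grips with 20 to 120 N. Pads are 22 mm wide; open, the fingers measure 114 mm over their backs; the gripper's body (76 mm by 85 mm) begins 54 mm behind the grasp point. The pads swing forward as they close: fully open they stand 13 mm farther back than shut.
Start: joints at [-1.426, 0.313, 0.046, 1.304, 0, 1.431], TCP at [0.162, -0.552, 0.231] pointing down, gripper open.
Joint ranges: [-2.76, 2.76], [-0.86, 1.69], [-1.03, 1.26], [-2.2, 2.34], [-1.47, 1.5], [-3.14, 3.14]. Speed limits (rad/s): [2.57, 2.57, 3.14, 3.14, 3.14, 3.14].

### API

Orientations are given as a unit quaternion [w, x, y, z].
In Python, from workcell import env, viewer, nets gives the robot as it stands. The module is installed in compiled form; this text tells all that it offers.
- The arm moves only by the tool tcp_steps, called after "Call:" as name([rows], argument=value, ...), one row to a line, values as JSON. Schema: {"type":"object","properties":{"motion":{"type":"array","items":{"type":"object","properties":{"d":{"type":"array","items":{"type":"number"},"minItems":3,"maxItems":3},"rotvec":{"type":"array","items":{"type":"number"},"minItems":3,"maxItems":3}},"additionalProperties":false},"minItems":1,"maxItems":8},"finger_gap":{"type":"number"},"grip_n":{"type":"number"},"only":{"type":"string"},"quiet":{"type":"boolean"},"lines":{"type":"string"}},"required":["motion"],"additionalProperties":false}. motion is a list of rows, 1 to 8 of them, each an object with the fields d (a list: dx, dy, dz in m), rotvec (a list: a rotation vector rx, ry, rz in rad); a field left out counts as zero; each row is the pose to reach, as a shift and turn from the pose commanded when the call began, along the tool's axes at that moment; what a row does not reach only later rows make up. A row lasts 1/8 s, in which the tool goes at most 0.0625 m and 0.188 rad, less where a joint would pass 70% of its speed; a pose out of reach is approached as far as the arm can. finger_gap is the finger opening in m, set as the call begins (left out keeps the last). The fingers move at their own pace and stop on an object; grip_n is the grip in N (left out, the last holds). Time passes only in rows, so rows that do not move let the fingers close. The tool returns the time, the measured TCP pose, the force, the opening and the grip force at its end. only (a regular expression) keeps the lines of the reply that match it, lines (a string "A,B") keeps lines A to B, and quiet returns only ok. Input that does not fit is refused with a message, and nothing moves.
- env.get_state(): the state, without advancing time (a new reading comes with each control period).
- viewer.read_camera(name): name is "scene" or "top" or "wrist"; returns a dict with "image" (480x640x3 uint8, red, green, blue), "K" (3x3 intrinsics, pixels), "R" (3x3) and "t" (3): a world point X has camera coordinates R X + t. Camera axes: x right, y down, z forward; pixel columns grow to the right and rows downward; lengths in m; the calibration is good to about 2 mm. A picture is of the moment at which its call begins. There is no depth.
- env.hand_in(): hands the job in; it is judged then, once.
Trained networks look in a picture, given as the dict that the camera call returned (one of the last four; its "shot" number tells which), for a name from the list of things; names that differ only in an ending like _2 or _b are one class to them, and where a whole thing is asked for, a point or a joint stands for the part that bears it (a point fixed in the world has none). Each returns a list of dicts, best first, with "confidence" (0 to 1); they miss things now and then, are a little off and sometimes report something else, mostly with a low value. They report only what shows in the picture. A call takes as long as a camera call. They do not tell look-alikes from the thing itself.
- nets.outline_of(label, picture): "region" (480x640 bool, what is visible of it) and "box" ([left, top, right, bottom] in pixels, round what is visible of it).
The state is a dict: "clock": time; "joint_pos": joint angles; "qvel": joint speeds; "tau": joint torques, N m; "tcp_pos": TCP position; "orientation": TCP orientation; "wrist_force": force on the tool from outside, world axes, zero at the start; "ft_torque": the same for the moment, N m; "finger_gap": finger opening in m; "grip_force": force on a finger pad.
Only numpy, scipy, OpenCV 4.12 (cv2) and the standard library are available. Lean on these libraries where they do the work, as an engineer would, in place of code of your own. Each camera call takes 0.05 s, during which the arm holds its last target. There are 200 camera calls.

## Working session

There is one attempt and no reset: what is moved stays moved. The work goes in short steps, Python scripts to look and compute and a tool call to move; the robot and the scene stay as the last step left them, time stands still between calls to the robot, and variables do not carry over. Pictures are saved under pics/ and viewed, at most 14 in all, crops included, and the job is handed in when it is done.

```bash
mkdir -p pics
```

Run:
```python
from workcell import env, viewer, nets
import cv2
for n in("scene","top"):
    p=viewer.read_camera(n); cv2.imwrite(f"pics/{n}0.png",p["image"][:,:,::-1]); print(n,p["K"].tolist(),p["R"].round(4).tolist(),p["t"].round(4).tolist(),p["shot"])
    for l in("basket_a","pad_a","end_block","board"):
        for r in nets.outline_of(l,p): print(l,[round(float(v)) for v in r["box"]],round(r["confidence"],2),int(r["region"].sum()))
print(env.get_state())
```

```text
scene [[508.3893398771291, 0.0, 314.63444199535155], [0.0, 508.3893398771291, 236.74107102612368], [0.0, 0.0, 1.0]] [[0.6623, 0.7491, -0.0159], [0.5709, -0.5183, -0.6367], [-0.4852, 0.4126, -0.771]] [-0.3621, -0.3114, 1.5076] 1
basket_a [292, 259, 324, 303] 0.96 1217
basket_a [394, 144, 419, 172] 0.91 614
basket_a [396, 207, 417, 235] 0.87 441
basket_a [134, 292, 160, 310] 0.83 323
basket_a [142, 328, 168, 356] 0.8 437
basket_a [171, 294, 191, 318] 0.6 360
pad_a [280, 206, 306, 223] 0.92 354
pad_a [305, 188, 329, 207] 0.75 308
pad_a [252, 223, 278, 243] 0.7 401
pad_a [330, 178, 355, 193] 0.61 296
end_block [228, 224, 249, 253] 0.78 528
top [[450.5142768111486, 0.0, 317.89322976690687], [0.0, 450.5142768111486, 238.3052381165005], [0.0, 0.0, 1.0]] [[0.0241, -0.9996, -0.0121], [-0.9961, -0.0229, -0.0853], [0.085, 0.0141, -0.9963]] [-0.0404, 0.5508, 1.0819] 2
basket_a [341, 183, 369, 211] 0.78 702
basket_a [475, 232, 497, 252] 0.71 258
basket_a [224, 176, 246, 201] 0.56 370
basket_a [440, 251, 460, 264] 0.53 252
basket_a [457, 276, 480, 295] 0.5 260
pad_a [294, 263, 319, 289] 0.96 476
p
[... 289 characters left out ...]
4
{'clock': 0.5, 'joint_pos': array([-1.42560632e+00,  3.13234559e-01,  4.60444635e-02,  1.30360436e+00,
       -2.72382912e-05,  1.43119164e+00]), 'qvel': array([ 0.00093817, -0.00128454,  0.00157691,  0.00010541, -0.00163869,
       -0.00115159]), 'tau': array([-1.32343212e-03, -4.79992068e+01,  2.98538768e+01,  1.86814112e-03,
       -5.81642007e-05, -4.75916906e-06]), 'tcp_pos': array([ 0.16153401, -0.55185482,  0.23128075]), 'orientation': array([ 9.74733588e-07,  9.89878618e-01,  1.41916603e-01, -1.36164766e-05]), 'wrist_force': array([0.11199972, 0.82706377, 1.1343319 ]), 'ft_torque': array([ 0.00384543, -0.00359063,  0.02314116]), 'grip_force': 0.0, 'finger_gap': 0.08501895572569854}
```

View pics/scene0.png

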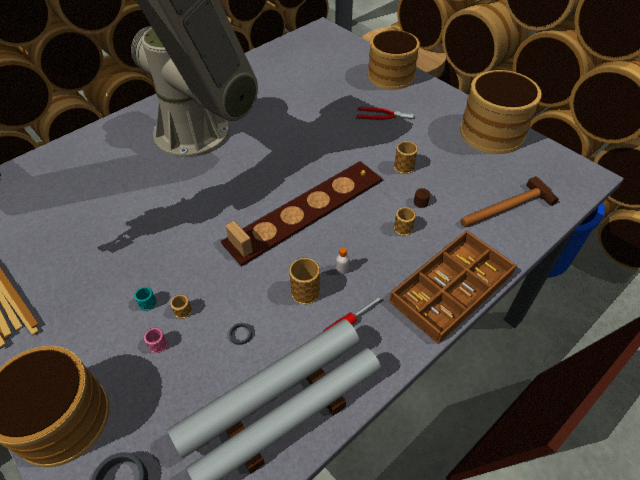

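View pics/top0.png

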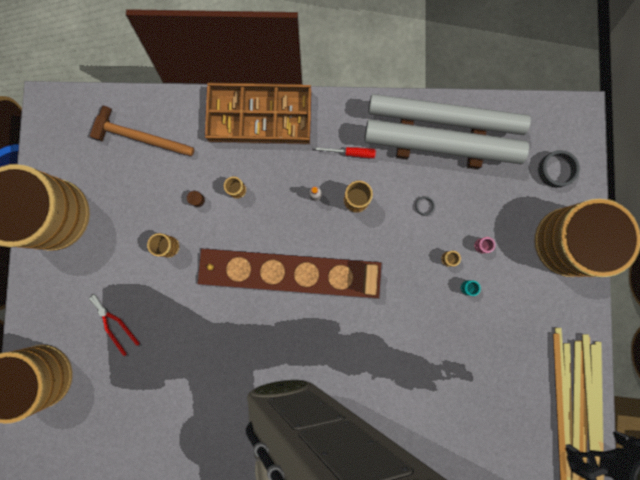

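The natural baskets are at scene (305,280) = largest, (405,157), (404,221), and (180,305) = small; the teal (145,298) and pink (154,340) are look-alikes. The end block is at scene (238,238) and the pin at (363,173). In the top view the same things are at (358,195), (162,245), (234,187) and (452,258), with teal at (471,288) and pink at (486,245).

Create h.py:
```python
import numpy as np, cv2
from scipy.optimize import least_squares
from workcell import env, viewer, nets
def proj(p,X):
    c=X@p["R"].T+p["t"]; u=c@p["K"].T; return u[:,:2]/u[:,2:]
def pix2plane(p,uv,z):
    d=p["R"].T@np.linalg.solve(p["K"],[uv[0],uv[1],1]); o=-p["R"].T@p["t"]; return o+d*(z-o[2])/d[2]
T=np.linspace(0,2*np.pi,48)
def cyl(x,y,z,r,h):
    c=np.c_[x+r*np.cos(T),y+r*np.sin(T)]
    return np.r_[np.c_[c,0*T+z],np.c_[c,0*T+z+h]]
def box(p,m):
    q=proj(p,m); return np.r_[q.min(0),q.max(0)]
def fit(obs,x0,h=None):
    "obs: (picture, box) list -> x,y,z,r(,h)"
    f=lambda v: np.concatenate([box(p,cyl(*v[:4],v[4] if h is None else h))-b for p,b in obs])
    s=least_squares(f,x0); return s.x, np.abs(s.fun).max()
def maskbox(r):
    y,x=np.nonzero(r["region"]); return np.array([x.min(),y.min(),x.max()+1,y.max()+1],float)
```

Run:
```python
from h import *
import sys
S=viewer.read_camera("scene");P=viewer.read_camera("top")
for l in("basket_a","pad_a","end_block"):
    A=[maskbox(r) for r in nets.outline_of(l,S)]; B=[maskbox(r) for r in nets.outline_of(l,P)]
    print(l,len(A),len(B))
    for a in A:
        x,y,_=pix2plane(S,((a[0]+a[2])/2,(a[1]+a[3])/2),.02)
        best=None
        for b in B:
            if l=="basket_a": v,e=fit([(S,a),(P,b)],[x,y,0,.025,.05])
            else: v,e=fit([(S,a),(P,b)],[x,y,.01,.03],.003 if l=="pad_a" else .055)
            if best is None or e<best[1]: best=(v,e,b)
        v,e,b=best; img=S["image"]; col=img[int(a[1]+a[3])//2,int(a[0]+a[2])//2]
        print(a,b,v.round(4),"err",round(e,1),col)
```

```text
basket_a 6 6
[394. 207. 416. 235.] [223. 177. 247. 200.] [6.712e-01 1.817e-01 2.000e-04 2.430e-02 4.820e-02] err 0.9 [178 142  75]
[394. 141. 417. 174.] [147. 234. 178. 257.] [ 0.5233  0.3495 -0.0041  0.0258  0.0715] err 0.6 [105  72  29]
[134. 287. 156. 311.] [460. 280. 480. 296.] [ 0.4393 -0.4008 -0.0027  0.0187  0.0379] err 0.4 [  2 116 113]
[170. 295. 192. 319.] [441. 251. 460. 267.] [ 0.5087 -0.3531 -0.0033  0.019   0.0364] err 0.5 [161 115  54]
[290. 258. 320. 304.] [344. 181. 372. 212.] [ 0.6531 -0.1207 -0.001   0.0309  0.086 ] err 0.5 [167 139  72]
[144. 329. 166. 353.] [474. 236. 495. 254.] [ 0.5445 -0.4369  0.0036  0.0204  0.0259] err 0.9 [129  57  78]
pad_a 4 4
[252. 221. 277. 242.] [328. 265. 352. 289.] [ 0.4582 -0.0843  0.0095  0.0302] err 0.7 [168 116  67]
[307. 190. 330. 208.] [260. 260. 284. 284.] [0.4668 0.0838 0.0123 0.0296] err 0.3 [175 124  72]
[280. 206. 304. 224.] [295. 263. 318. 286.] [ 0.4627 -0.0013  0.0112  0.0288] err 0.6 [169 122  68]
[333. 178. 355. 193.] [225. 257. 250. 282.] [0.471  0.1703 0.0062 0.0298] err 0.9 [173 124  72]
end_block 2 0Traceback (most recent call last):
  File "<stdin>", line 14, in <module>
TypeError: cannot unpack non-iterable NoneType object
```

Candidates for each basket: natural ones at (305,280) D, (405,157) C, (404,221) B and (180,305) A. Look-alikes are teal (145,298) and pink (154,340); the dark cup at (421,199) is another small round thing. The fitted heights of 86, 71, 48 and 36 mm set the order. One crop to confirm this, then I move above D.

Add to h.py:
```python
from scipy.spatial.transform import Rotation as Ro
def state():
    s=env.get_state(); q=s["orientation"]; return s, Ro.from_quat(q[[1,2,3,0]])
def to(x,y,z):
    "tool-frame shift to a world point, and turn to point down with y along the board's x (-0.050 rad)"
    s,R=state(); a=-0.050; yv=[np.cos(a),np.sin(a),0]; zv=[0,0,-1]; xv=np.cross(yv,zv)
    w=(R.inv()*Ro.from_matrix(np.c_[xv,yv,zv])).as_rotvec()
    print("t",round(s["clock"],2),"shift",R.inv().apply(np.array([x,y,z])-s["tcp_pos"]).round(4),"turn",w.round(3),"gap",round(s["finger_gap"],4))
```

Run:
```python
from h import *
im=cv2.imread("pics/scene0.png")
c=[cv2.resize(im[y-40:y+40,x-40:x+40],(320,320),interpolation=cv2.INTER_CUBIC)[:290] for x,y in((305,280),(405,157),(404,221),(170,310))]
cv2.imwrite("pics/crop.png",np.vstack([np.hstack(c[:2]),np.hstack(c[2:])]))
to(.653,-.121,.231)
```

```text
t 0.9 shift [ 5.927e-01 -2.755e-01  3.000e-04] turn [ 0.     0.    -1.236] gap 0.0853
```

Call:
tcp_steps([
  {"d": [0.592,-0.276,0],"rotvec": [0,0,-1.236]},
  {"d": [0.592,-0.276,0],"rotvec": [0,0,-1.236]},
  {"d": [0.592,-0.276,0],"rotvec": [0,0,-1.236]},
  {"d": [0.592,-0.276,0],"rotvec": [0,0,-1.236]},
  {"d": [0.592,-0.276,0],"rotvec": [0,0,-1.236]},
  {"d": [0.592,-0.276,0],"rotvec": [0,0,-1.236]},
  {"d": [0.592,-0.276,0],"rotvec": [0,0,-1.236]},
  {"d": [0.592,-0.276,0],"rotvec": [0,0,-1.236]},
], finger_gap=0.085, grip_n=30)

```text
clock: 1.9
tcp_pos: [0.5386, -0.2203, 0.2316]
orientation: [0.0, 0.724, 0.69, -0.0]
wrist_force: [0.3, -1.9, 0.1]
finger_gap: 0.0849
grip_force: 0.0
```

```bash
python3 -c "
from h import *
to(.653,-.121,.231)"
```

```text
t 1.9 shift [0.1048 0.1094 0.0006] turn [0.001 0.001 0.001] gap 0.0849
```

View pics/crop.png

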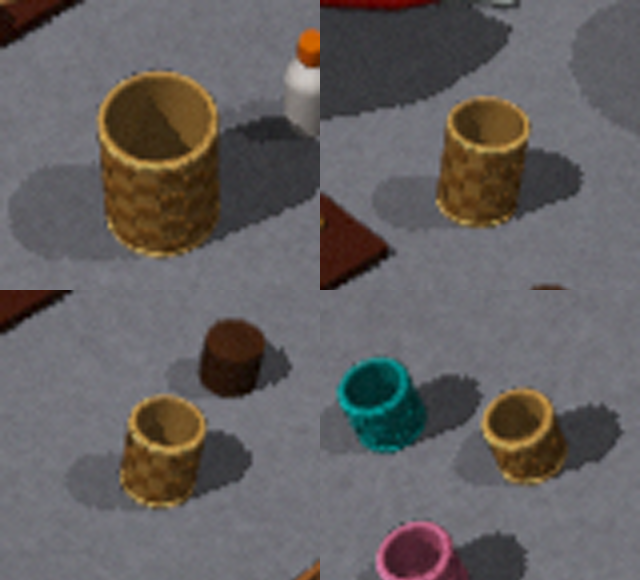

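The crop confirms the choice: natural D, C and B, and natural A at bottom right (525,435), with teal at (380,400) and pink at (420,560) to leave alone. Moving over D.

Call:
tcp_steps([
  {"d": [0.105,0.109,0]},
  {"d": [0.105,0.109,0]},
  {"d": [0.105,0.109,0]},
  {"d": [0.105,0.109,0]},
])

```text
clock: 2.4
tcp_pos: [0.6524, -0.1205, 0.2304]
orientation: [-0.0, 0.723, 0.69, -0.0]
wrist_force: [-0.3, -0.3, 0.1]
finger_gap: 0.0849
grip_force: 0.0
```

Run:
```python
from h import *
p=viewer.read_camera("wrist"); print(p["K"].round(1).tolist(),p["t"],(-p["R"].T@p["t"]).round(3))
cv2.imwrite("pics/w1.png",p["image"][:,:,::-1])
for r in nets.outline_of("basket_d",p):
    b=maskbox(r); v=least_squares(lambda v: box(p,cyl(v[0],v[1],0,.031,.088))-b,[.653,-.121])
    print(b,round(r["confidence"],2),v.x.round(4),v.fun.round(1))
to(.653,-.121,.041)
```

```text
[[369.7, 0.0, 322.6], [0.0, 369.7, 243.2], [0.0, 0.0, 1.0]] [-0.65817983 -0.12464646  0.35203429] [ 0.657 -0.046  0.373]
[283. 175. 365. 265.] 0.67 [ 0.6545 -0.1204] [ 2.   0.5 -2.  -0.6]
[197. 388. 230. 433.] 0.57 [ 0.534  -0.3247] [-21.1 -30.9  26.3  30.8]
t 2.5 shift [0.0016 0.0022 0.19  ] turn [-0.001  0.     0.   ] gap 0.085
```

View pics/w1.png

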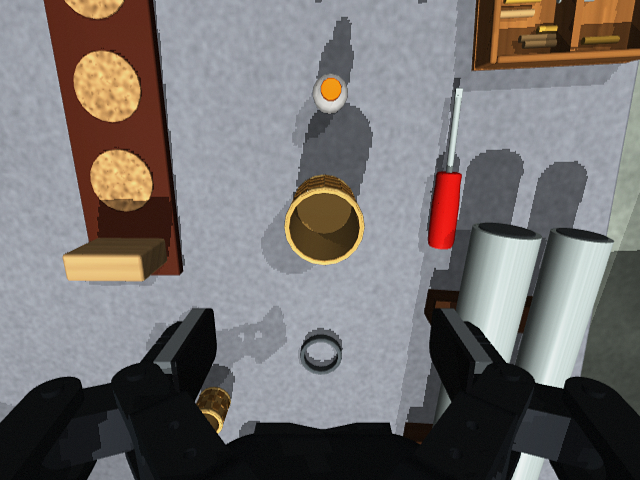

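The wrist view shows D at (325,225), standing clear, with the pads at (122,180) and (107,87). The refined centre is (0.654,-0.120). Grasping it now.

Call:
tcp_steps([
  {"d": [0,0.002,0.06]},
  {"d": [0,0.002,0.12]},
  {"d": [0,0.002,0.17]},
  {"d": [0,0.002,0.19]},
  {"d": [0,0.002,0.19]},
])

```text
clock: 3.12
tcp_pos: [0.6506, -0.1234, 0.0395]
orientation: [-0.002, 0.725, 0.688, -0.001]
wrist_force: [-0.2, 0.5, -0.3]
finger_gap: 0.0852
grip_force: 0.0
```

Call:
tcp_steps([
  {},
  {},
  {},
  {},
  {},
  {},
], finger_gap=0, grip_n=30)

```text
clock: 3.88
tcp_pos: [0.6545, -0.1233, 0.0436]
orientation: [0.002, 0.725, 0.689, 0.0]
wrist_force: [-1.7, -1.8, 6.3]
finger_gap: 0.0601
grip_force: 33.1
```

Call:
tcp_steps([
  {"d": [0,0,-0.03]},
  {"d": [0,0,-0.09]},
  {"d": [0,0,-0.1]},
  {"d": [0,0,-0.1]},
])

```text
clock: 4.38
tcp_pos: [0.654, -0.1226, 0.1426]
orientation: [0.001, 0.724, 0.689, 0.001]
wrist_force: [-0.5, -0.2, -1.0]
finger_gap: 0.0599
grip_force: 32.8
```

```bash
python3 -c "
from h import *
to(.4583,-.0837,.141)"
```

```text
t 4.38 shift [ 0.0291 -0.1974  0.0011] turn [0.003 0.001 0.   ] gap 0.0599
```

Call:
tcp_steps([
  {"d": [0.01,-0.06,0]},
  {"d": [0.02,-0.12,0]},
  {"d": [0.027,-0.18,0]},
  {"d": [0.027,-0.197,0]},
  {"d": [0.027,-0.197,0]},
  {"d": [0.027,-0.197,0]},
])

```text
clock: 5.12
tcp_pos: [0.4586, -0.0859, 0.1408]
orientation: [0.0, 0.725, 0.689, 0.0]
wrist_force: [0.2, 0.7, -0.9]
finger_gap: 0.0604
grip_force: 33.1
```

Run:
```python
from h import *
for i in range(2):
    p=viewer.read_camera("wrist"); to(.4583,-.0837,.056)
cv2.imwrite("pics/w2.png",p["image"][:,:,::-1])
for l in("pad_a","basket_a"):
  for r in nets.outline_of(l,p):
    b=maskbox(r); v=least_squares(lambda v: box(p,cyl(v[0],v[1],.012,.030,.003))-b,[.463,0])
    print(l,b,round(r["confidence"],2),v.x.round(4),v.fun.round(1))
```

```text
t 5.17 shift [ 0.0022 -0.0007  0.0848] turn [0. 0. 0.] gap 0.06
t 5.22 shift [ 0.0022 -0.0007  0.0849] turn [0. 0. 0.] gap 0.0604
pad_a [285. 192. 363. 224.] 0.93 [ 0.4619 -0.0687] [ -1.6 -22.6   1.6  25.5]
pad_a [280.  65. 367. 158.] 0.67 [ 0.4649 -0.0005] [-0.3  0.1  0.3 -0.1]
pad_a [284.   0. 363.  25.] 0.65 [0.4676 0.0571] [ -7.4 -37.6   7.4  44.7]
basket_a [222. 211. 425. 429.] 0.81 [ 0.4574 -0.1546] [ 64.4  68.7 -64.3 -81.1]
```

View pics/w2.png

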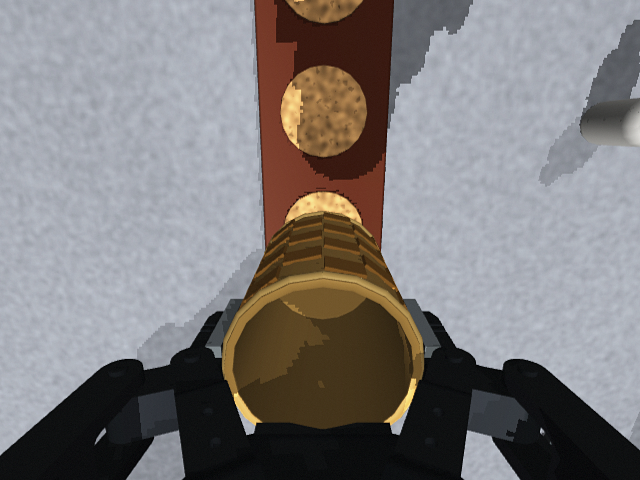

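The held basket (rim columns 222–425) lines up with pad columns 285–363; the next pad is centred at (323,111). Lowering and releasing.

Call:
tcp_steps([
  {"d": [0,0,0.04]},
  {"d": [0,0,0.07]},
  {"d": [0,0,0.08]},
  {"d": [0,0,0.084]},
  {"d": [0,0,0.0845]},
  {"d": [0,0,0.0845]},
])

```text
clock: 6.08
tcp_pos: [0.4571, -0.0853, 0.0585]
orientation: [-0.001, 0.724, 0.689, -0.0]
wrist_force: [-7.2, 3.1, 13.2]
finger_gap: 0.0599
grip_force: 34.4
```

Call:
tcp_steps([
  {},
  {},
  {},
  {},
], finger_gap=0.085)

```text
clock: 6.58
tcp_pos: [0.4579, -0.0857, 0.0568]
orientation: [0.0, 0.725, 0.689, -0.0]
wrist_force: [-1.4, 0.9, -0.5]
finger_gap: 0.0851
grip_force: 0.0
```

Call:
tcp_steps([
  {"d": [0,0,-0.03]},
  {"d": [0,0,-0.08]},
  {"d": [0,0,-0.14]},
  {"d": [0,0,-0.17]},
])

```text
clock: 7.08
tcp_pos: [0.459, -0.0861, 0.2301]
orientation: [0.002, 0.725, 0.689, 0.001]
wrist_force: [0.6, -0.6, -0.5]
finger_gap: 0.0849
grip_force: 0.0
```

```bash
python3 -c "
from h import *
to(.5233,.3495,.226)"
```

```text
t 7.08 shift [0.4382 0.0425 0.0037] turn [0.004 0.001 0.   ] gap 0.0849
```

Call:
tcp_steps([
  {"d": [0.06,0.006,0]},
  {"d": [0.12,0.012,0]},
  {"d": [0.18,0.018,0]},
  {"d": [0.24,0.024,0]},
  {"d": [0.3,0.03,0]},
  {"d": [0.36,0.036,0]},
  {"d": [0.42,0.042,0]},
  {"d": [0.438,0.042,0]},
])

```text
clock: 8.07
tcp_pos: [0.5214, 0.3529, 0.2257]
orientation: [-0.0, 0.723, 0.69, -0.0]
wrist_force: [-0.4, -0.8, -0.8]
finger_gap: 0.0852
grip_force: 0.0
```

Call:
tcp_steps([
  {},
  {},
])

```text
clock: 8.32
tcp_pos: [0.5215, 0.3482, 0.2267]
orientation: [0.0, 0.725, 0.689, -0.001]
wrist_force: [0.2, -0.5, 0.6]
finger_gap: 0.0846
grip_force: 0.0
```

Run:
```python
from h import *
p=viewer.read_camera("wrist")
for r in nets.outline_of("basket_c",p):
    b=maskbox(r); v=least_squares(lambda v: box(p,cyl(v[0],v[1],0,.0265,.070))-b,[.523,.35])
    print(b,round(r["confidence"],2),v.x.round(4),v.fun.round(1))
to(.5233,.3495,.031)
S=viewer.read_camera("top"); 
for r in nets.outline_of("basket_d",S):
    b=maskbox(r); v=least_squares(lambda v: box(S,cyl(v[0],v[1],.015,.031,.088))-b,[.46,-.085])
    if np.abs(v.fun).max()<4: print("D",b,v.x.round(4),v.fun.round(1))
```

```text
[295. 179. 361. 255.] 0.69 [0.5271 0.348 ] [ 1.2  1.4 -1.2 -1.4]
t 8.43 shift [0.0016 0.0014 0.1961] turn [ 0.     0.    -0.002] gap 0.0849
D [326. 264. 354. 293.] [ 0.455  -0.0809] [ 0.2  0.7 -0.1 -0.7]
```

Call:
tcp_steps([
  {"d": [0,0.0035,0.06]},
  {"d": [0,0.0035,0.12]},
  {"d": [0,0.0035,0.17]},
  {"d": [0,0.0035,0.195]},
  {"d": [0,0.0035,0.195]},
  {"d": [0,0.0035,0.195]},
])

```text
clock: 9.28
tcp_pos: [0.5263, 0.3495, 0.0333]
orientation: [0.0, 0.725, 0.689, 0.001]
wrist_force: [0.0, -0.0, 0.3]
finger_gap: 0.0853
grip_force: 0.0
```

Call:
tcp_steps([
  {},
  {},
  {},
  {},
  {},
  {},
  {},
], finger_gap=0, grip_n=30)

```text
clock: 10.15
tcp_pos: [0.5262, 0.35, 0.0334]
orientation: [0.001, 0.725, 0.689, 0.001]
wrist_force: [-0.4, 0.3, 6.7]
finger_gap: 0.0514
grip_force: 32.1
```

Call:
tcp_steps([
  {"d": [0,0,-0.03]},
  {"d": [0,0,-0.09]},
  {"d": [0,0,-0.1]},
  {"d": [0,0,-0.1]},
  {"d": [0,0,-0.1]},
])

```text
clock: 10.78
tcp_pos: [0.524, 0.349, 0.1299]
orientation: [-0.0, 0.725, 0.689, -0.001]
wrist_force: [0.3, 0.8, -0.0]
finger_gap: 0.0516
grip_force: 31.6
```

```bash
python3 -c "
from h import *
to(.464,-.0005,.131)"
```

```text
t 10.78 shift [-0.3521 -0.0425 -0.0004] turn [-0.003  0.002  0.   ] gap 0.0516
```

Call:
tcp_steps([
  {"d": [-0.06,-0.007,0]},
  {"d": [-0.12,-0.014,0]},
  {"d": [-0.18,-0.021,0]},
  {"d": [-0.24,-0.028,0]},
  {"d": [-0.3,-0.035,0]},
  {"d": [-0.352,-0.0425,0]},
  {"d": [-0.352,-0.0425,0]},
  {"d": [-0.352,-0.0425,0]},
])

```text
clock: 11.78
tcp_pos: [0.4643, 0.0002, 0.1307]
orientation: [-0.001, 0.725, 0.689, -0.0]
wrist_force: [-0.0, 0.1, -0.7]
finger_gap: 0.0513
grip_force: 31.6
```

Run:
```python
from h import *
p=viewer.read_camera("wrist"); to(.464,-.0005,.046)
cv2.imwrite("pics/w3.png",p["image"][:,:,::-1])
for r in nets.outline_of("pad_a",p):
    b=maskbox(r); v=least_squares(lambda v: box(p,cyl(v[0],v[1],.012,.030,.003))-b,[.463,.08])
    print(b,round(r["confidence"],2),v.x.round(4),v.fun.round(1))
for r in nets.outline_of("basket_a",p)[:2]: print(maskbox(r))
```

```text
t 11.82 shift [-0.0014 -0.0004  0.0849] turn [-0.002 -0.001  0.001] gap 0.0514
[283.   0. 363.  25.] 0.74 [0.4724 0.1405] [ -8.8 -39.3   8.7  47.1]
[278.  67. 368. 162.] 0.61 [0.4696 0.0834] [-0.4 -0.4  0.4  0.5]
[282. 197. 363. 248.] 0.59 [0.4656 0.0094] [ -1.2 -14.3   1.2  16.2]
[246. 235. 400. 429.]
[261. 411. 374. 423.]
```

View pics/w3.png

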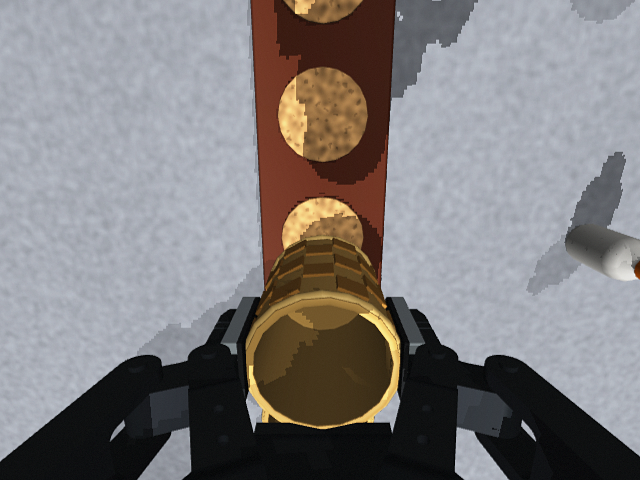

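C's rim centre is at column 323 and its pad's centre is also at column 323, so it is aligned. The next pad is at (323,114). Lowering.

Call:
tcp_steps([
  {"d": [0,0,0.04]},
  {"d": [0,0,0.07]},
  {"d": [0,0,0.08]},
  {"d": [0,0,0.0835]},
  {"d": [0,0,0.0835]},
  {"d": [0,0,0.0835]},
])

```text
clock: 12.68
tcp_pos: [0.4662, 0.0001, 0.0492]
orientation: [0.001, 0.724, 0.689, 0.001]
wrist_force: [0.1, -0.2, -0.5]
finger_gap: 0.0515
grip_force: 31.6
```

Call:
tcp_steps([
  {},
  {},
  {},
  {},
], finger_gap=0.085)

```text
clock: 13.18
tcp_pos: [0.4651, 0.0, 0.0483]
orientation: [0.0, 0.725, 0.689, -0.0]
wrist_force: [0.4, 0.1, 0.4]
finger_gap: 0.0851
grip_force: 0.0
```

Call:
tcp_steps([
  {"d": [0,0,-0.03]},
  {"d": [0,0,-0.08]},
  {"d": [0,0,-0.14]},
  {"d": [0,0,-0.17]},
  {"d": [0,0,-0.17]},
])

```text
clock: 13.8
tcp_pos: [0.4668, -0.0002, 0.2209]
orientation: [0.002, 0.725, 0.689, 0.002]
wrist_force: [0.5, 0.5, -0.4]
finger_gap: 0.0849
grip_force: 0.0
```

```bash
python3 -c "
from h import *
to(.6712,.1817,.216)"
```

```text
t 13.8 shift [0.1919 0.195  0.0059] turn [ 0.006  0.001 -0.   ] gap 0.0849
```

Call:
tcp_steps([
  {"d": [0.04,0.04,0]},
  {"d": [0.08,0.08,0]},
  {"d": [0.12,0.12,0]},
  {"d": [0.16,0.16,0]},
  {"d": [0.192,0.195,0]},
  {"d": [0.192,0.195,0]},
  {"d": [0.192,0.195,0]},
  {"d": [0.192,0.195,0]},
])

```text
clock: 14.8
tcp_pos: [0.6685, 0.1811, 0.2184]
orientation: [-0.0, 0.725, 0.689, -0.0]
wrist_force: [-0.4, -0.1, -0.1]
finger_gap: 0.0851
grip_force: 0.0
```

Run:
```python
from h import *
p=viewer.read_camera("wrist")
for r in nets.outline_of("basket_b",p):
    b=maskbox(r); v=least_squares(lambda v: box(p,cyl(v[0],v[1],0,.022,.054))-b,[.67,.18])
    print(b,round(r["confidence"],2),v.x.round(4),v.fun.round(1))
to(.6712,.1817,.019)
S=viewer.read_camera("top"); 
for r in nets.outline_of("basket_d",S):
    b=maskbox(r)
    for n,c in dict(D=(.46,-.085,.031,.088),C=(.465,0,.0265,.07)).items():
        v=least_squares(lambda v: box(S,cyl(v[0],v[1],.015,*c[2:]))-b,c[:2])
        if np.abs(v.fun).max()<3: print(n,b,v.x.round(4),v.fun.round(1))
for r in nets.outline_of("pad_a",S):
    b=maskbox(r); v=least_squares(lambda v: box(S,cyl(v[0],v[1],.012,.030,.003))-b,[.463,.08])
    print("pad",b,round(r["confidence"],2),v.x.round(4),v.fun.round(1))
```

```text
[ 96. 453. 135. 480.] 0.98 [ 0.4183 -0.1034] [-11.4 -21.4  12.9  21.8]
[303. 185. 356. 246.] 0.89 [0.6755 0.1814] [ 0.7  0.7 -0.7 -0.7]
t 14.9 shift [0.0007 0.0022 0.2001] turn [ 0.001  0.    -0.001] gap 0.0851
D [294. 262. 318. 286.] [ 0.4633 -0.0035] [-1.8 -1.8  1.9  1.7]
C [294. 262. 318. 286.] [ 0.4633 -0.0025] [ 0.3  0.5 -0.3 -0.5]
D [326. 264. 356. 293.] [ 0.4551 -0.0834] [ 1.1  0.7 -1.1 -0.7]
C [223. 177. 246. 199.] [0.6658 0.1758] [-2.2 -2.6  2.3  2.7]
pad [260. 260. 284. 285.] 0.71 [0.4654 0.0836] [-0.2  0.3  0.2 -0.3]
pad [227. 257. 250. 282.] 0.55 [0.4708 0.1665] [-0.7  0.3  0.7 -0.3]
```

Call:
tcp_steps([
  {"d": [0,0.005,0.06]},
  {"d": [0,0.005,0.12]},
  {"d": [0,0.005,0.17]},
  {"d": [0,0.005,0.195]},
  {"d": [0,0.005,0.198]},
  {"d": [0,0.005,0.198]},
])

```text
clock: 15.8
tcp_pos: [0.6753, 0.1818, 0.0216]
orientation: [0.001, 0.725, 0.689, 0.001]
wrist_force: [0.1, 0.3, 0.7]
finger_gap: 0.085
grip_force: 0.0
```

Call:
tcp_steps([
  {},
  {},
  {},
  {},
  {},
  {},
  {},
  {},
], finger_gap=0, grip_n=30)

```text
clock: 16.8
tcp_pos: [0.6754, 0.182, 0.0218]
orientation: [0.001, 0.725, 0.689, 0.001]
wrist_force: [-0.5, 0.4, 6.4]
finger_gap: 0.0429
grip_force: 31.0
```

Call:
tcp_steps([
  {"d": [0,0,-0.03]},
  {"d": [0,0,-0.09]},
  {"d": [0,0,-0.1]},
  {"d": [0,0,-0.1]},
  {"d": [0,0,-0.1]},
])

```text
clock: 17.42
tcp_pos: [0.6732, 0.1816, 0.1181]
orientation: [-0.001, 0.725, 0.689, -0.001]
wrist_force: [-0.3, -0.7, -0.2]
finger_gap: 0.0425
grip_force: 30.7
```

```bash
python3 -c "
from h import *
to(.4685,.0838,.119)"
```

```text
t 17.43 shift [-1.079e-01 -1.995e-01 -1.000e-04] turn [-0.003  0.001  0.   ] gap 0.0425
```

Call:
tcp_steps([
  {"d": [-0.028,-0.05,0]},
  {"d": [-0.055,-0.1,0]},
  {"d": [-0.082,-0.15,0]},
  {"d": [-0.108,-0.1995,0]},
  {"d": [-0.108,-0.1995,0]},
  {"d": [-0.108,-0.1995,0]},
  {"d": [-0.108,-0.1995,0]},
])

```text
clock: 18.3
tcp_pos: [0.4711, 0.0842, 0.12]
orientation: [0.0, 0.724, 0.689, 0.0]
wrist_force: [1.1, 0.9, -0.3]
finger_gap: 0.0425
grip_force: 30.8
```

Run:
```python
from h import *
p=viewer.read_camera("wrist"); to(.4685,.0838,.034)
cv2.imwrite("pics/w4.png",p["image"][:,:,::-1])
for r in nets.outline_of("pad_a",p):
    b=maskbox(r); v=least_squares(lambda v: box(p,cyl(v[0],v[1],.012,.030,.003))-b,[.463,.08])
    print(b,round(r["confidence"],2),v.x.round(4),v.fun.round(1))
for r in nets.outline_of("basket_a",p)[:2]: print(maskbox(r))
```

```text
t 18.35 shift [-0.0006 -0.0026  0.0861] turn [0. 0. 0.] gap 0.0431
[276. 200. 361. 265.] 0.98 [0.4697 0.0891] [-0.7 -8.8  0.7 10. ]
[271.  64. 366. 164.] 0.56 [0.4737 0.1673] [ 0.1 -0.1 -0.1  0.1]
[261. 249. 386. 411.]
[275. 396. 368. 429.]
```

View pics/w4.png

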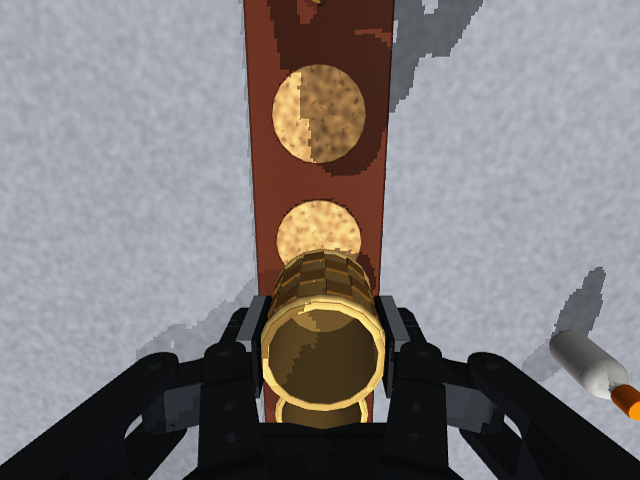

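B's rim is centred at column 323 and its pad at 318.5, so I shift about 3 mm in -y of the tool, then lower.

Call:
tcp_steps([
  {"d": [0,-0.003,0.04]},
  {"d": [0,-0.003,0.07]},
  {"d": [0,-0.003,0.08]},
  {"d": [0,-0.003,0.084]},
  {"d": [0,-0.003,0.084]},
  {"d": [0,-0.003,0.084]},
])

```text
clock: 19.2
tcp_pos: [0.468, 0.0841, 0.0372]
orientation: [0.001, 0.725, 0.689, 0.001]
wrist_force: [0.1, 0.4, -0.3]
finger_gap: 0.0426
grip_force: 30.8
```

Call:
tcp_steps([
  {},
  {},
  {},
  {},
], finger_gap=0.085)

```text
clock: 19.7
tcp_pos: [0.4668, 0.0841, 0.0362]
orientation: [0.0, 0.725, 0.689, -0.0]
wrist_force: [0.5, 0.1, -0.7]
finger_gap: 0.0851
grip_force: 0.0
```

Call:
tcp_steps([
  {"d": [0,0,-0.03]},
  {"d": [0,0,-0.08]},
  {"d": [0,0,-0.14]},
  {"d": [0,0,-0.19]},
  {"d": [0,0,-0.19]},
])

```text
clock: 20.32
tcp_pos: [0.4694, 0.0842, 0.2306]
orientation: [0.003, 0.725, 0.689, 0.003]
wrist_force: [0.3, 0.5, -0.1]
finger_gap: 0.0848
grip_force: 0.0
```

```bash
python3 -c "
from h import *
to(.5087,-.3531,.216)"
```

```text
t 20.32 shift [-0.4348  0.0609  0.015 ] turn [ 0.009 -0.     0.   ] gap 0.0848
```

Call:
tcp_steps([
  {"d": [-0.06,0.008,0]},
  {"d": [-0.12,0.016,0]},
  {"d": [-0.18,0.024,0]},
  {"d": [-0.24,0.032,0]},
  {"d": [-0.3,0.04,0]},
  {"d": [-0.36,0.05,0]},
  {"d": [-0.42,0.06,0.01]},
  {"d": [-0.435,0.061,0.01]},
])

```text
clock: 21.32
tcp_pos: [0.5049, -0.3565, 0.213]
orientation: [-0.002, 0.726, 0.688, -0.0]
wrist_force: [-1.2, 2.2, 0.2]
finger_gap: 0.0849
grip_force: 0.0
```

Call:
tcp_steps([
  {},
  {},
])

```text
clock: 21.58
tcp_pos: [0.5059, -0.3518, 0.2162]
orientation: [-0.001, 0.724, 0.69, 0.0]
wrist_force: [-0.2, 1.1, 0.3]
finger_gap: 0.0853
grip_force: 0.0
```

Run:
```python
from h import *
p=viewer.read_camera("wrist")
for r in nets.outline_of("basket_a",p):
    b=maskbox(r); v=least_squares(lambda v: box(p,cyl(v[0],v[1],0,.018,.040))-b,[.508,-.353])
    print(b,round(r["confidence"],2),v.x.round(4),v.fun.round(1),p["image"][int(b[3])-3,int(b[0]+b[2])//2])
cv2.imwrite("pics/w5.png",p["image"][:,:,::-1])
to(.5087,-.3531,.012)
```

```text
[236. 240. 281. 290.] 0.76 [ 0.4432 -0.3991] [ 0.6  0.5 -0.7 -0.5] [ 18 191 188]
[307. 190. 350. 239.] 0.69 [ 0.5121 -0.352 ] [ 1.1  1.  -1.1 -1. ] [233 205 115]
[346. 269. 389. 319.] 0.55 [ 0.5468 -0.4349] [ 1.2  0.  -1.1 -0. ] [237 152 196]
t 21.68 shift [-0.0013  0.0025  0.2048] turn [0.    0.    0.002] gap 0.0851
```

View pics/w5.png

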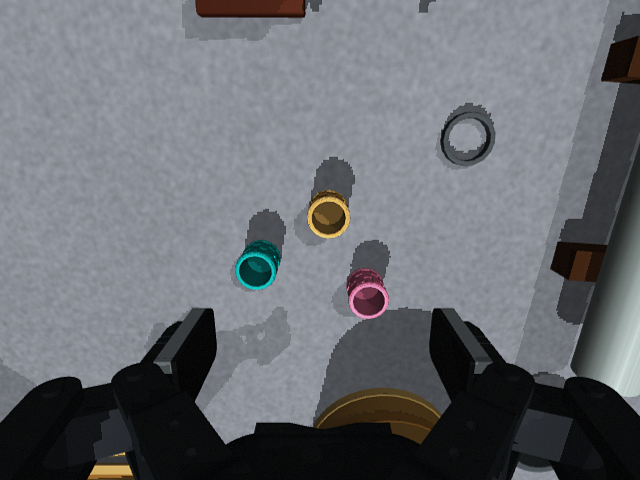

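A is at (328,215), with teal (257,267) and pink (368,295) outside the finger paths. Grasping A with a narrower opening.

Call:
tcp_steps([
  {"d": [0,0.005,0.06]},
  {"d": [0,0.005,0.12]},
  {"d": [0,0.005,0.17]},
  {"d": [0,0.005,0.195]},
  {"d": [0,0.005,0.203]},
  {"d": [0,0.005,0.203]},
], finger_gap=0.066)

```text
clock: 22.42
tcp_pos: [0.5115, -0.3532, 0.014]
orientation: [0.0, 0.724, 0.69, 0.0]
wrist_force: [-0.0, 0.0, 0.5]
finger_gap: 0.0663
grip_force: 0.0
```

Call:
tcp_steps([
  {},
  {},
  {},
  {},
  {},
  {},
  {},
], finger_gap=0, grip_n=30)

```text
clock: 23.3
tcp_pos: [0.512, -0.3545, 0.0153]
orientation: [0.002, 0.725, 0.689, 0.0]
wrist_force: [-0.5, 0.7, 6.4]
finger_gap: 0.036
grip_force: 29.8
```

Call:
tcp_steps([
  {"d": [0,0,-0.03]},
  {"d": [0,0,-0.09]},
  {"d": [0,0,-0.14]},
  {"d": [0,0,-0.14]},
  {"d": [0,0,-0.14]},
])

```text
clock: 23.92
tcp_pos: [0.5109, -0.3537, 0.1534]
orientation: [0.0, 0.725, 0.689, -0.0]
wrist_force: [0.6, -0.5, -0.9]
finger_gap: 0.0358
grip_force: 30.1
```

```bash
python3 -c "
from h import *
to(.4725,.1675,.155)"
```

```text
t 23.93 shift [ 0.5186 -0.0645 -0.0018] turn [ 0.  0. -0.] gap 0.0358
```

Call:
tcp_steps([
  {"d": [0.06,-0.007,0]},
  {"d": [0.12,-0.015,0]},
  {"d": [0.18,-0.022,0]},
  {"d": [0.24,-0.03,0]},
  {"d": [0.3,-0.037,0]},
  {"d": [0.36,-0.045,0]},
  {"d": [0.42,-0.052,0]},
  {"d": [0.48,-0.06,0]},
])

```text
clock: 24.92
tcp_pos: [0.4735, 0.1304, 0.1515]
orientation: [-0.001, 0.725, 0.689, -0.001]
wrist_force: [1.1, -0.2, -0.1]
finger_gap: 0.0361
grip_force: 30.1
```

Call:
tcp_steps([
  {"d": [0.0386,-0.0045,0.02]},
  {"d": [0.0386,-0.0045,0.04]},
  {"d": [0.0386,-0.0045,0.04]},
  {"d": [0.0386,-0.0045,0.04]},
])

```text
clock: 25.42
tcp_pos: [0.4721, 0.1671, 0.1129]
orientation: [-0.0, 0.725, 0.689, -0.001]
wrist_force: [0.6, 0.2, 0.1]
finger_gap: 0.0359
grip_force: 30.1
```

Run:
```python
from h import *
p=viewer.read_camera("wrist"); to(.472,.1675,.030)
cv2.imwrite("pics/w6.png",p["image"][:,:,::-1])
for r in nets.outline_of("pad_a",p):
    b=maskbox(r); v=least_squares(lambda v: box(p,cyl(v[0],v[1],.012,.030,.003))-b,[.463,.08])
    print(b,round(r["confidence"],2),v.x.round(4),v.fun.round(1))
for r in nets.outline_of("basket_a",p)[:2]: print(maskbox(r))
```

```text
t 25.48 shift [ 0.0005 -0.0007  0.0834] turn [-0.     0.    -0.001] gap 0.0358
[280. 200. 368. 269.] 0.97 [0.4743 0.1724] [-0.4 -7.9  0.4  9.1]
[286. 371. 361. 428.]
[272. 254. 373. 380.]
```

View pics/w6.png

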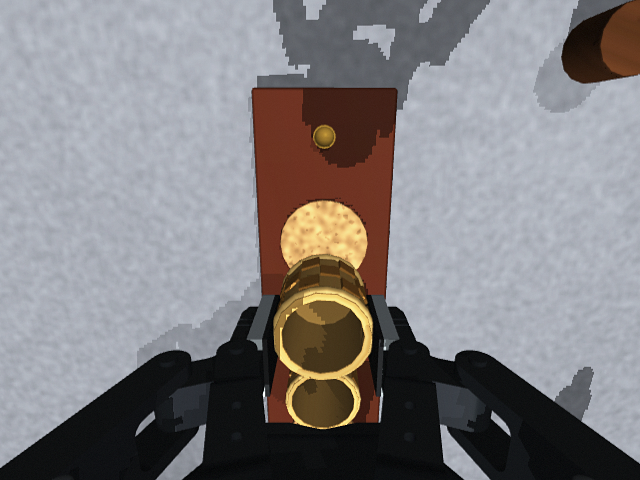

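Pad (324,238), A's rim (322,330) and the pin (324,137) line up, with B's rim behind. Lowering A.

Call:
tcp_steps([
  {"d": [-0.001,0.0005,0.04]},
  {"d": [-0.001,0.0005,0.07]},
  {"d": [-0.001,0.0005,0.08]},
  {"d": [-0.001,0.0005,0.084]},
  {"d": [-0.001,0.0005,0.084]},
  {"d": [-0.001,0.0005,0.084]},
])

```text
clock: 26.32
tcp_pos: [0.4741, 0.1666, 0.0304]
orientation: [0.001, 0.725, 0.689, 0.001]
wrist_force: [-0.6, 0.0, -0.4]
finger_gap: 0.0358
grip_force: 30.1
```

Call:
tcp_steps([
  {},
  {},
  {},
  {},
], finger_gap=0.08)

```text
clock: 26.82
tcp_pos: [0.4729, 0.1665, 0.0292]
orientation: [0.0, 0.725, 0.689, -0.0]
wrist_force: [0.7, -0.3, 0.5]
finger_gap: 0.0801
grip_force: 0.0
```

Call:
tcp_steps([
  {"d": [0,0,-0.03]},
  {"d": [0,0,-0.08]},
  {"d": [0,0,-0.14]},
  {"d": [0,0,-0.19]},
  {"d": [0,0,-0.2]},
])

```text
clock: 27.45
tcp_pos: [0.4749, 0.1669, 0.2331]
orientation: [0.002, 0.725, 0.689, 0.003]
wrist_force: [1.0, 0.4, 0.1]
finger_gap: 0.08
grip_force: 0.0
```

Call:
tcp_steps([
  {"d": [-0.06,0,0]},
  {"d": [-0.12,0,0]},
  {"d": [-0.18,0,0]},
  {"d": [-0.2,0,0]},
  {"d": [-0.2,0,0]},
])

```text
clock: 28.08
tcp_pos: [0.4623, -0.0346, 0.2281]
orientation: [-0.001, 0.726, 0.688, -0.001]
wrist_force: [-1.0, 0.1, -0.4]
finger_gap: 0.08
grip_force: 0.0
```

Run:
```python
from h import *
for cam in("wrist","scene","top"):
    p=viewer.read_camera(cam); cv2.imwrite(f"pics/{cam}_f.png",p["image"][:,:,::-1])
    B=[(r["confidence"],maskbox(r)) for r in nets.outline_of("basket_a",p)]
    for n,c in dict(D=(.46,-.084,.031,.088),C=(.464,0,.0265,.07),B=(.468,.084,.022,.054),A=(.472,.168,.018,.04)).items():
        R=[]
        for cf,b in B:
            v=least_squares(lambda v: box(p,cyl(v[0],v[1],.015,*c[2:]))-b,c[:2])
            if np.hypot(*(v.x-c[:2]))<.03:R.append((np.abs(v.fun).max().round(1),v.x.round(4)))
        print(cam,n,R)
```

```text
wrist D []
wrist C [(np.float64(1.2), array([ 0.467 , -0.0026]))]
wrist B [(np.float64(1.2), array([0.4692, 0.0828]))]
wrist A []
scene D [(np.float64(0.7), array([ 0.457 , -0.0832]))]
scene C [(np.float64(0.2), array([ 0.4661, -0.0022]))]
scene B [(np.float64(0.3), array([0.4677, 0.0826]))]
scene A [(np.float64(0.4), array([0.4745, 0.1679]))]
top D []
top C []
top B []
top A [(np.float64(0.4), array([0.4713, 0.1682]))]
```

Run:
```python
from h import *
im=cv2.imread("pics/scene_f.png")[130:270,210:400]; a=cv2.resize(im,None,fx=3,fy=3,interpolation=cv2.INTER_CUBIC)
cv2.imwrite("pics/fin.png",a)
```

View pics/fin.png

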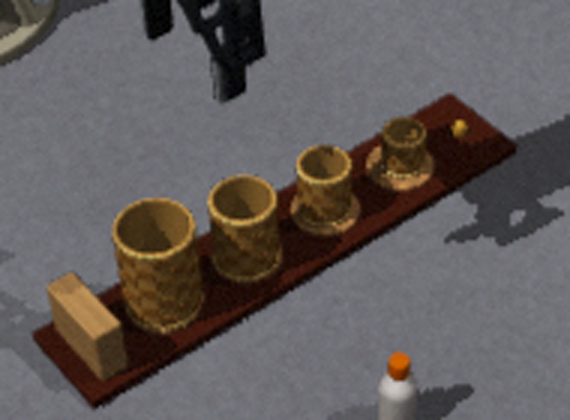

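View pics/wrist_f.png

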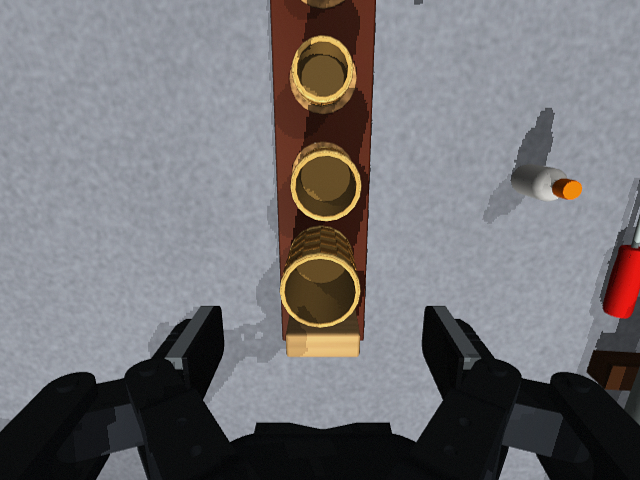

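All four stand upright on their pads in the right order. In the wrist view D is at (320,290), C (326,185) and B (323,75); A is near the pin at (404,150) in the crop. Each is within about 3 mm of its pad centre by the measurements, so I am handing in.

```bash
python3 -c "
from workcell import env
print(env.hand_in())"
```

```text
the job is handed in; nothing more can be done
None
```

I handed the job in at about 28 s: the four baskets stand upright in size order, largest by the end block and smallest by the brass pin, each within roughly 3–4 mm of its pad centre; the hand-in returned no verdict.

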